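Turn the specimen turntable to the round marker

ROBOT

A 7-joint arm with a two-finger parallel gripper is mounted at the origin on a cart in front of the work surface, level with it; the furniture and walls round the work are solid. World frame = base frame: x ahead of the robot, y to its left, z up, the work surface at z = 0. Lengths are in m, angles in rad, forces in N, time in s.
With the tool pointing down it reaches from about 0.4 to 0.85 m from the base axis. Payload 6.9 kg.
Tool frame: the origin (TCP) lies midway between the tips of the shut fingers; the grasp point (between the pads) lies behind it (ctrl.pinch_z is the z of the grasp point in the tool frame, in m); z points along the fingers, y is the line along which they close (so a half turn about z gives the same grasp; the last joint's range is limited). The gripper opens to 85 mm and grips with 20 to 120 N. Pads are 22 mm wide; open, the fingers measure 114 mm over their backs; the gripper's body (76 mm by 85 mm) begins 54 mm behind the grasp point. The pads swing forward as they close: fully open they stand 13 mm farther back than shut.
Start: joints at [1.351, 0.507, -0.238, 1.5, 0.126, 1.149, -0.155], TCP at [0.199, -0.592, 0.231] pointing down, gripper open.
Joint ranges: [-3.08, 3.08], [-0.24, 2.05], [-1.43, 1.35], [0, 2.5], [-1.52, 4.66], [0.17, 1.96], [-2.89, 2.89]. Speed limits (rad/s): [2.39, 2.39, 3.14, 3.14, 3.14, 3.14, 3.14].

INTERFACE

Orientations are given as a unit quaternion [w, x, y, z].
In Python, from station import ctrl, get_state, vision, ticket, models gives the robot as it stands. Calls block until the motion is done:
- ctrl.movep(position, orientation): joint-space move of the TCP to a pose.
- ctrl.movel(position, frame=None, max_speed=0.15): straight line of the TCP; frame=None keeps the orientation; max_speed is the mean speed in m/s.
- ctrl.set_joints(angles): joint-space move.
- ctrl.ungrasp() and ctrl.close_gripper(force=None): open the fingers fully, or close them until they stop; force is the grip in N (None keeps the last).
- ctrl.pause(seconds).
- ctrl.ik(position, orientation): joint angles nearest the present ones, or None.
- get_state(): the state.
- vision.grab_frame(name): name is "scene" or "top" or "wrist"; returns (picture, depth): 420x560x3 uint8, blue, green, red; 420x560 float32, m along the optical axis (not along the pixel's ray), 0 where there is no reading.
- vision.camera_info(name): a dict with "mtx" (3x3 intrinsics, pixels), "R" (3x3) and "t" (3): a world point X has camera coordinates R X + t; the wrist camera has in their place "hand_eye" (4x4, takes a point from camera to tool coordinates, whose origin is the TCP and whose axes are the flange's). Camera axes: x right, y down, z forward; pixel columns grow to the right and rows downward; lengths in m; the calibration is good to about 2 mm. A picture is of the moment at which its call begins: read the wrist's pose just before it. camera_info takes no time and is no camera call.
A pose or a line that the arm cannot do raises ctrl.Unreachable and nothing moves.
- ticket.close_job(): hands the job in; it is judged then, once.
Trained networks look in the newest picture that a camera, given by its name, has taken for a name from the list of things; names that differ only in an ending like _2 or _b are one class to them, and where a whole thing is asked for, a point or a joint stands for the part that bears it (a point fixed in the world has none). Each returns a list of dicts, best first, with "p" (0 to 1); they miss things now and then, are a little off and sometimes report something else, mostly with a low value. They report only what shows in the picture. A call takes as long as a camera call. They do not tell look-alikes from the thing itself.
- models.recognise(camera, target): "point" ([column, row] in pixels, amid what is visible of it).
- models.masks_of(camera, target): "mask" (420x560 bool, what is visible of it) and "point" ([column, row] in pixels, amid what is visible of it).
The state is a dict: "time": time; "qpos": joint angles; "qd": joint speeds; "tau": joint torques, N m; "tcp_pos": TCP position; "eef_rot": TCP orientation; "contact_force": force on the tool from outside, world axes, zero at the start; "wrist_torque": the same for the moment, N m; "width": finger opening in m; "gripper_force": force on a finger pad.
Only numpy, scipy, OpenCV 4.12 (cv2) and the standard library are available. Lean on these libraries where they do the work, as an engineer would, in place of code of your own. Each camera call takes 0.05 s, during which the arm holds its last target. There are 200 camera calls.

TASK

Turn the specimen turntable by pushing gently on one of its spokes or its pointer with a fingertip, until the tip of the long pointer stands over the middle of the round marker stud (not the square block), and leave it at rest there with the hand clear. The vertebra must ride round on the disc without being touched or sliding off its place; nothing is gripped or lifted, and the things standing near are left alone.

Things in the scene. Friction and masses are not known exactly. Their poses are not given: they have to be found in the camera images.
- turntable: low round specimen turntable fixed to the worktop; origin on its turning axis at worktop height. Grey foot, radius 58 mm, 22 mm high, under an aluminium disc, radius 65 mm. From the disc's rim stand out, 90 degrees apart, a long pointer and three short spokes, centre lines 31 mm above the worktop, free space below and between them. A finger 95 mm from the axis clears disc and markers
- spoke_end (a point): centre of the black ball (18 mm diameter) at the end of the spoke that points directly away from the pointer, 115 mm from the axis, 31 mm above the worktop. All three spokes are alike: round steel bars 10 mm thick; the other two stand at right angles to this one, left and right
- rotor (a joint): turning angle of disc, spokes and pointer, rad, growing anticlockwise seen from above; at 0 the pointer lies along the turntable's own -x. Free from -3.1 to 3.1, no spring; friction of about 0.12 N m (1.3 N at 95 mm) stops it where it is left
- pointer_tip (a point): tip of the long pointer: a square steel bar 10 mm wide to 130 mm from the axis, then a thin 4 mm needle to this tip 145 mm from the turntable's axis, 31 mm above the worktop; moves with the disc
- disc_centre (a point): centre of the disc's upper face (top of its black rubber mat), 41 mm above the worktop, on the turning axis
- round_stud: round steel marker stud, 34 mm diameter, 14 mm high, fixed on the worktop 145 mm from the turntable's axis, so that the pointer's tip can pass above its middle; origin at the centre of its underside
- square_block: square steel marker block, 30 x 30 x 14 mm, also fixed on the worktop 145 mm from the turntable's axis; the wrong marker; origin at the centre of its underside. It and the stud may change places
- vertebra: loose bone vertebra, 64 x 78 x 24 mm, lying on the middle of the disc; origin at the centre of its underside
- corked_vial: bystander: loose corked glass vial, 28 mm diameter, 78 mm high, upright beyond the turntable; origin at the centre of its underside
- film_can: bystander: loose black film can with a pale lid, 34 mm diameter, 52 mm high; origin at the centre of its underside
- lens: bystander: loose black ring-shaped lens, 44 mm diameter, 18 mm high; origin at the centre of its underside
There are look-alikes about, which are no part of the job. Leave any blue or turquoise look-alike of the vertebra alone.

How it is judged:
By the outcome, as a careful person would: the job done as asked, in the order asked, and still so for the second after the job is handed in, with the robot touching nothing.
It also fails if it takes over 35 s, if anything falls off the work surface, if the arm or the gripper's body presses on something with over 40 N, if the wrist force passes 120 N, or if a joint passes its speed limit or range.

## Working session

There is one attempt and no reset: what is moved stays moved. The work goes in short steps, each a Python script; the robot and the scene stay as the last script left them, time stands still between calls to the robot, and variables do not carry over. Pictures are saved under pics/ and viewed, at most 10 in all, crops included, and the job is handed in when it is done.

```bash
mkdir -p pics; ls; cat > h.py <<'E'
import numpy as np, cv2
from station import ctrl, get_state, vision, ticket, models
def ray(cam,uv,z):
    c=vision.camera_info(cam);K=np.array(c["mtx"]);R=np.array(c["R"]);t=np.array(c["t"])
    o=-R.T@t; d=R.T@np.linalg.inv(K)@np.array([uv[0],uv[1],1.0]); return o+d*(z-o[2])/d[2]
def proj(cam,X):
    c=vision.camera_info(cam);p=np.array(c["mtx"])@(np.array(c["R"])@np.array(X,float)+np.array(c["t"])); return p[:2]/p[2]
E
python3 - <<'E'
from h import *
for c in ("scene","top"):
    im,d=vision.grab_frame(c); cv2.imwrite(f"pics/{c}0.png",im)
    np.save(f"{c}0.npy",d)
    for n,z in (("turntable",.035),("spoke_end",.031),("pointer_tip",.031),("round_stud",.014),("square_block",.014),("vertebra",.06),("corked_vial",.04),("film_can",.03),("lens",.01)):
        print(c,n,[(round(r["p"],2),np.round(r["point"]).tolist(),np.round(ray(c,r["point"],z)[:2],3).tolist()) for r in models.recognise(c,n)[:3]])
print(get_state()["time"])
E
```

```text
pics
scene turntable [(0.82, [300.0, 253.0], [0.548, -0.08]), (0.5, [309.0, 232.0], [0.612, -0.059])]
scene spoke_end [(0.66, [304.0, 245.0], [0.576, -0.072]), (0.48, [308.0, 230.0], [0.623, -0.05])]
scene pointer_tip [(0.56, [302.0, 248.0], [0.567, -0.072])]
scene round_stud [(0.58, [348.0, 301.0], [0.513, -0.205])]
scene square_block [(0.7, [239.0, 237.0], [0.533, 0.064])]
scene vertebra [(0.84, [193.0, 248.0], [0.414, 0.074]), (0.66, [256.0, 201.0], [0.609, 0.078]), (0.6, [308.0, 231.0], [0.588, -0.071])]
scene corked_vial [(0.83, [298.0, 185.0], [0.746, 0.056])]
scene film_can [(0.65, [407.0, 238.0], [0.725, -0.229])]
scene lens [(0.66, [348.0, 203.0], [0.794, -0.058]), (0.22, [309.0, 230.0], [0.646, -0.039])]
top turntable [(0.65, [328.0, 228.0], [0.569, -0.064])]
top spoke_end [(0.6, [329.0, 227.0], [0.573, -0.067])]
top pointer_tip [(0.57, [329.0, 225.0], [0.576, -0.068]), (0.32, [328.0, 227.0], [0.572, -0.065])]
top round_stud [(0.45, [385.0, 250.0], [0.523, -0.2]), (0.38, [276.0, 152.0], [0.758, 0.062])]
top square_block [(0.43, [270.0, 242.0], [0.536, 0.071])]
top vertebra [(0.89, [331.0, 215.0], [0.595, -0.069]), (0.69, [248.0, 283.0], [0.439, 0.114])]
top corked_vial [(0.59, [276.0, 154.0], [0.745, 0.06])]
top film_can [(0.47, [396.0, 164.0], [0.728, -0.226]), (0.42, [331.0, 228.0], [0.57, -0.072])]
top lens [(0.72, [324.0, 139.0], [0.794, -0.055]), (0.55, [332.0, 217.0], [0.6, -0.077])]
1.0
```

```bash
python3 - <<'E'
import cv2
im=cv2.imread("pics/top0.png"); cv2.imwrite("pics/top_c.png",cv2.resize(im[115:315,215:435],None,fx=3,fy=3,interpolation=cv2.INTER_CUBIC)[:600])
E
```

```text
(no output)
```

View pics/top_c.png

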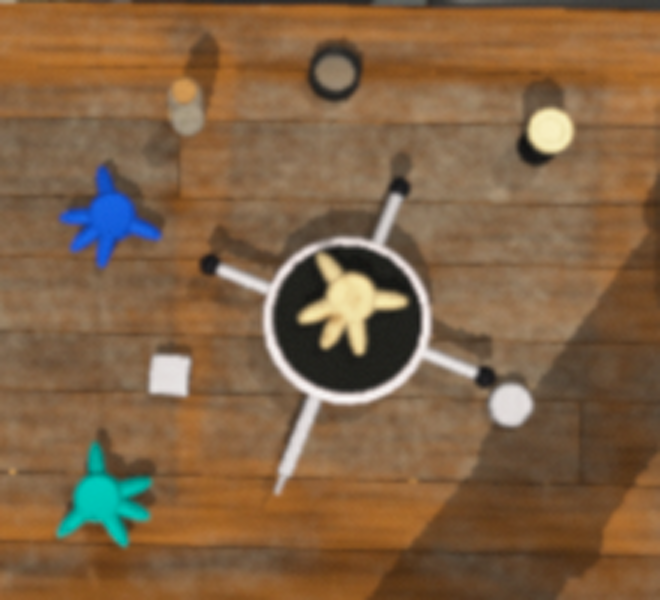

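View pics/scene0.png

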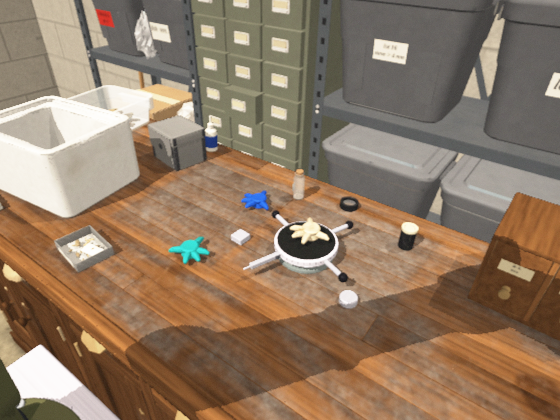

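In the top crop, the turntable centre is at about (347,320) and the pointer tip at (278,492). The round stud is at (511,405) and the square block at (170,375).

The only look-alikes are the blue vertebra at (112,215) and the turquoise one at (98,497). The other spokes end in black balls, so they can't be taken for the pointer. The real vertebra is the beige one on the disc.

The pointer has to turn about 86° anticlockwise.

```bash
cat >> h.py <<'E'
from scipy.optimize import least_squares
def fit(P,rad,off):
    P=np.array(P)
    f=lambda s:np.concatenate([[s[0]+r*np.cos(s[2]+o)-p[0],s[1]+r*np.sin(s[2]+o)-p[1]] for p,r,o in zip(P,rad,off)])
    return least_squares(f,[.6,-.07,2.7])
E
python3 - <<'E'
from h import *
im=cv2.imread("pics/top0.png")
cr=lambda x,y:(x/3+215-1/3,y/3+115-1/3)
far,left,right,tip,stud,block=[cr(*p) for p in((400,186),(210,264),(485,377),(278,492),(511,405),(170,375))]
P=[ray("top",p,.031)[:2] for p in(tip,right,far,left)]
s=fit(P,[.145,.115,.115,.115],[0,np.pi/2,np.pi,-np.pi/2])
print("centre,ang",s.x,"res mm",np.round(s.fun*1000,1))
for n,p in(("stud",stud),("block",block)):
    q=ray("top",p,.014)[:2];v=q-s.x[:2];print(n,q,np.hypot(*v),np.arctan2(v[1],v[0]))
# ball/tip pixels in the scene view
sp=[(343,277),(277,215),(350,226)]
for X in P: print(proj("scene",[*X,.031]))
print("stud scene",proj("scene",[*ray("top",stud,.014)[:2],.014]))
print(ctrl.pinch_z, get_state()["eef_rot"],vision.camera_info("wrist")["hand_eye"], vision.camera_info("top")["mtx"][0])
E
```

```text
centre,ang [ 0.58593702 -0.07006291  2.76935959] res mm [-0.6  0.9  1.3 -0.2 -0.7  0.   0.  -0.8]
stud [ 0.52291674 -0.200427  ] 0.1447976214387325 -2.0210901572326203
block [0.54097655 0.06785636] 0.1450626447212188 1.8859244998485616
[244.08399337 268.90810396]
[342.91884175 277.40051675]
[349.45390997 224.21425903]
[275.49713232 213.90779352]
stud scene [348.16852646 296.18895814]
-0.0187 [2.19739826e-06 9.86841885e-01 1.61688261e-01 7.10249727e-06] [[-4.18621333e-04 -9.55305415e-01 -2.95620347e-01  7.56572182e-02]
 [ 9.99999886e-01 -3.31928864e-04 -3.43439972e-04 -9.80576152e-04]
 [ 2.29965139e-04 -2.95620457e-01  9.55305445e-01 -1.41956938e-01]
 [ 0.00000000e+00  0.00000000e+00  0.00000000e+00  1.00000000e+00]] [406.1485198    0.         286.71228316]
```

```bash
cat >> h.py <<'E'
C=np.array([0.58594,-0.07006]); TH0=2.7694; STUD=np.array([.52292,-.20043]); THT=-2.0211+2*np.pi
def quat(phi): return [0,np.cos(phi/2),np.sin(phi/2),0]
def fpos(a,z=.02,r=.095): return [C[0]+r*np.cos(a),C[1]+r*np.sin(a),z]
E
python3 - <<'E'
from h import *
A=np.linspace(TH0-.4,THT-.1,9)
for off in (0,np.pi/2,np.pi,-np.pi/2):
    print(round(off,2)); 
    for a in A[[0,4,8]]:
        for z in(.02,.12):
            q=ctrl.ik(fpos(a,z),quat(a+off)); print(None if q is None else np.round(q,2))
print("const")
for phi in (0.3,-1.2,1.9,3.5):
    print(phi,[None if (q:=ctrl.ik(fpos(a),quat(phi))) is None else np.round(q,2).tolist() for a in A[[0,4,8]]])
print(np.round(get_state()["qpos"],2))
E
```

```text
0
[ 0.41  0.71 -0.71  2.02  0.74  0.69  0.02]
[ 0.53  0.59 -0.87  1.93  0.57  0.9   0.16]
[ 0.63  0.72 -0.81  2.07  0.82  0.71  0.97]
[ 0.73  0.58 -0.95  1.98  0.61  0.9   1.16]
[ 0.9   0.98 -1.23  1.91  1.07  1.1   1.81]
[ 0.92  0.8  -1.23  1.83  0.83  1.15  2.  ]
1.57
[ 0.66  0.94 -1.23  2.02  1.07  1.05  1.26]
[ 0.69  0.74 -1.23  1.93  0.8   1.08  1.49]
[ 0.03  0.61  0.12  2.08 -0.16  0.47 -2.74]
[ 0.1   0.44  0.03  1.98 -0.02  0.72 -2.88]
[ 0.26  0.66 -0.05  1.92  0.06  0.57 -1.95]
[ 0.32  0.52 -0.13  1.83  0.09  0.8  -1.98]
3.14
[ 0.01  0.62 -0.07  2.02  0.09  0.5  -2.47]
[ 0.11  0.47 -0.22  1.93  0.14  0.75 -2.53]
[ 0.26  0.61 -0.21  2.07  0.26  0.49 -1.59]
[ 0.38  0.46 -0.37  1.98  0.24  0.75 -1.59]
[ 0.52  0.69 -0.46  1.92  0.49  0.64 -0.79]
[ 0.59  0.56 -0.55  1.83  0.38  0.86 -0.7 ]
-1.57
[ 0.2   0.64 -0.37  2.02  0.42  0.55 -1.23]
[ 0.34  0.51 -0.56  1.93  0.37  0.81 -1.2 ]
[ 0.49  0.65 -0.57  2.07  0.63  0.59 -0.4 ]
[ 0.6   0.52 -0.72  1.98  0.46  0.82 -0.25]
[ 0.68  0.76 -0.74  1.92  0.73  0.76  0.54]
[ 0.76  0.64 -0.86  1.83  0.58  0.95  0.67]
const
0.3 [[0.14, 0.63, -0.28, 2.02, 0.33, 0.53, -1.64], [0.28, 0.61, -0.25, 2.07, 0.3, 0.49, -1.46], [0.41, 0.67, -0.29, 1.92, 0.32, 0.6, -1.35]]
-1.2 [[-0.08, 0.62, 0.05, 2.03, -0.07, 0.5, -2.75], [0.08, 0.6, 0.06, 2.08, -0.07, 0.46, -2.58], [0.18, 0.66, 0.08, 1.92, -0.09, 0.56, -2.45]]
1.9 [[0.35, 0.68, -0.61, 2.02, 0.65, 0.64, -0.36], [0.52, 0.66, -0.62, 2.07, 0.67, 0.61, -0.24], [0.62, 0.72, -0.62, 1.92, 0.64, 0.71, -0.06]]
3.5 [[0.66, 0.94, -1.23, 2.02, 1.07, 1.05, 0.82], [0.82, 0.92, -1.23, 2.07, 1.08, 1.02, 0.94], [0.9, 0.98, -1.23, 1.91, 1.07, 1.1, 1.15]]
[ 1.35  0.51 -0.24  1.5   0.13  1.15 -0.15]
```

```bash
cat >> h.py <<'E'
OFF=-np.pi/2
def go(a,z=.02,v=.06,r=.095): ctrl.movel(fpos(a,z,r),frame=quat(a+OFF),max_speed=v)
E
python3 - <<'E'
from h import *
ctrl.close_gripper(20)
a=TH0-.4
ctrl.movep(fpos(a,.13),quat(a+OFF)); print(get_state()["time"])
try: go(a,.02,.12)
except TypeError as e: print(e)
s=get_state();print(s["time"],s["tcp_pos"],fpos(a),s["contact_force"])
im,_=vision.grab_frame("scene");cv2.imwrite("pics/s1.png",cv2.resize(im[180:330,180:400],None,fx=3,fy=3))
E
```

```text
4.175
5.2417 [ 0.51830759 -0.00370045  0.02052065] [np.float64(0.5178836566437722), np.float64(-0.0037777691309410083), 0.02] [-0.30889419 -0.18436448  0.17054173]
```

View pics/s1.png

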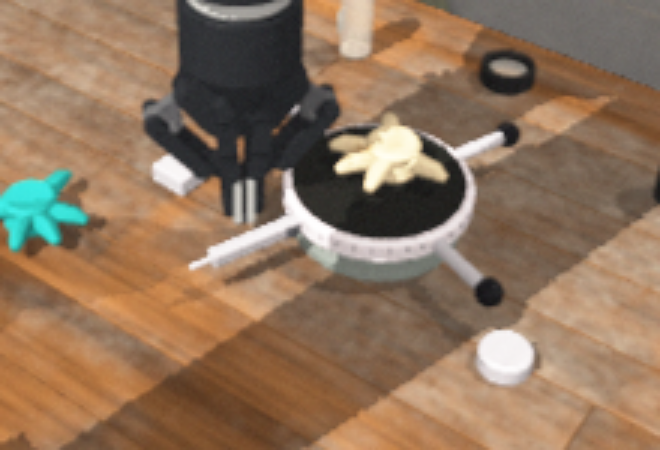

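The shut fingers are down at crop (240,200), on the trailing side of the pointer and clear of everything. Next I push most of the way.

```bash
python3 - <<'E'
from h import *
end=THT-.168-.13
for a in np.linspace(TH0-.4,end,12)[1:]:
    go(a,.02,.045); s=get_state(); print(round(s["time"],2),round(a,2),np.round(s["contact_force"],1), np.round(np.array(s["tcp_pos"])-fpos(a),4))
for c in("top","scene"):
    im,_=vision.grab_frame(c);cv2.imwrite(f"pics/{c}2.png",im)
T=cv2.resize(cv2.imread("pics/top2.png")[175:275,280:410],None,fx=6,fy=6,interpolation=cv2.INTER_CUBIC);cv2.imwrite("pics/top2c.png",T)
E
```

```text
5.75 2.51 [ 0.1  0.7 -0.5] [ 0.0004 -0.      0.0004]
6.21 2.66 [0.5 0.2 0.2] [0.0002 0.0002 0.0001]
6.67 2.8 [ 0.1  0.  -0.7] [-0.      0.0001 -0.    ]
7.12 2.95 [-0.1  0.5  0.2] [-0.      0.0001 -0.    ]
7.58 3.09 [-0.6 -0.3 -0.1] [-0.0001  0.0001 -0.    ]
8.04 3.24 [-0.4 -0.   0.4] [-0.0001  0.0002 -0.    ]
8.5 3.38 [-0.4  0.4 -0. ] [-0.0001  0.0002 -0.    ]
8.96 3.53 [-0.2  0.3 -0.8] [-0.0002  0.0002 -0.    ]
9.42 3.67 [ 0.1 -0.4 -0.2] [-0.0002  0.0002 -0.    ]
9.88 3.82 [ 0.3 -0.4  0.2] [-0.0002  0.0002 -0.    ]
10.33 3.96 [-0.3  0.7 -0.5] [-0.0002  0.0002 -0.    ]
```

View pics/top2c.png

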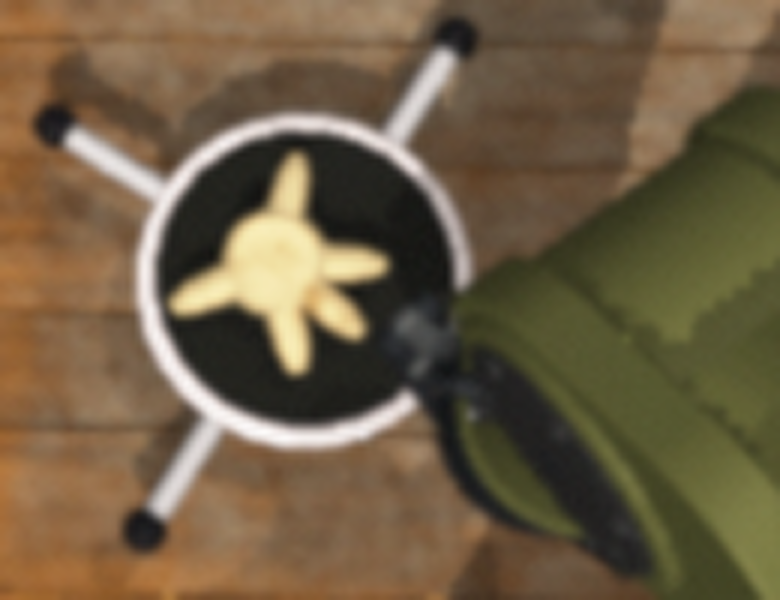

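The pointer has moved. The three balls are now at crop (455,38), (55,125) and (145,530). The vertebra rode round untouched.

```bash
cat >> h.py <<'E'
def ballfit(im):
    "dark ball centroids in the top picture, near predicted places, iterated"
    g=im.max(2).astype(float)
    def run(th):
        P=[]
        for o in(np.pi/2,np.pi,-np.pi/2):
            p=proj("top",[C[0]+.115*np.cos(th+o),C[1]+.115*np.sin(th+o),.031])
            for _ in range(4):
                yy,xx=np.mgrid[0:g.shape[0],0:g.shape[1]]
                w=np.clip(75-g,0,None)*(np.hypot(xx-p[0],yy-p[1])<4.5)
                if w.sum()>0: p=np.array([(w*xx).sum(),(w*yy).sum()])/w.sum()
            P.append(ray("top",p,.031)[:2])
        f=lambda s:np.concatenate([[s[0]+.115*np.cos(s[2]+o)-p[0],s[1]+.115*np.sin(s[2]+o)-p[1]] for p,o in zip(P,(np.pi/2,np.pi,-np.pi/2))])
        return least_squares(f,[*C,th])
    return run
E
python3 - <<'E'
from h import *
c=lambda x,y:ray("top",((x+.5)/6-.5+280,(y+.5)/6-.5+175),.031)[:2]
s=fit([c(455,38),c(55,125),c(145,530)],[.115]*3,[np.pi/2,np.pi,-np.pi/2])
s.x[2]%=2*np.pi; print(s.x,np.round(s.fun*1e3,1), "to go",THT-s.x[2])
for f,th in(("top0",TH0),("top2",s.x[2])):
    im=cv2.imread(f"pics/{f}.png");r=ballfit(im)(th);print(f,r.x,np.round(r.fun*1e3,1))
# stud centroid from top0
im=cv2.imread("pics/top0.png");g=im.min(2)
for p in((385,250),(271.5,240)):
    x0,y0=int(p[0])-10,int(p[1])-10;m=(g[y0:y0+21,x0:x0+21]>150);y,x=np.nonzero(m);print(m.sum());q=ray("top",(x.mean()+x0,y.mean()+y0),.014)[:2];print(q);v=q-C;print(np.hypot(*v),np.arctan2(v[1],v[0])%(2*np.pi))
E
```

```text
[ 0.58541949 -0.06952358  4.16374835] [-0.1  0.  -0.   0.1  0.2 -0.1] to go 0.09833695472164194
top0 [ 0.58609834 -0.0695454   2.76809084] [ 1.3  1.1 -1.1 -0.2 -0.2 -0.9]
top2 [ 0.58613693 -0.06945139  4.16068059] [-0.9  0.9 -0.2 -0.5  1.  -0.4]
152
[ 0.52345166 -0.19989753]
0.14409225351826274 4.263828395196976
156
[0.540964   0.06846545]
0.14564388227124983 1.8847358846461875
```

```bash
python3 - <<'E'
from h import *
go(4.049,.02,.03); go(3.85,.02,.08); go(3.75,.12,.12); ctrl.pause(.1)
s=get_state();im,d=vision.grab_frame("wrist");cv2.imwrite("pics/w3.png",im);np.save("w3.npy",d)
np.savez("w3s.npz",p=s["tcp_pos"],q=s["eef_rot"]);print(s["time"])
im,d=vision.grab_frame("top");cv2.imwrite("pics/top3.png",im)
E
```

```text
12.3167
```

View pics/w3.png

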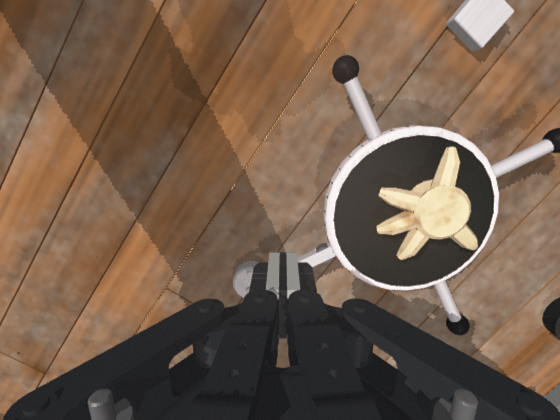

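The fingers at about (283,270) hide the pointer. I'll look again from the far side, at height.

```bash
python3 - <<'E'
from h import *
go(4.8,.14,.15,.125); ctrl.pause(.1)
s=get_state();im,d=vision.grab_frame("wrist");cv2.imwrite("pics/w4.png",im);np.save("w4.npy",d)
np.savez("w4s.npz",p=s["tcp_pos"],q=s["eef_rot"]);print(s["time"])
E
```

```text
13.7167
```

View pics/w4.png

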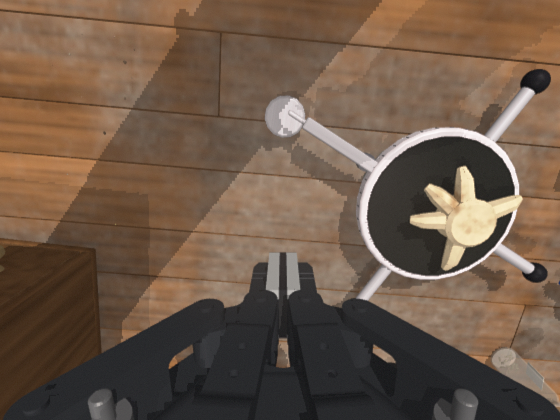

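The needle tip is near (291,113), over the stud at about (285,116). Next is a zoomed crop.

```bash
python3 - <<'E'
import cv2
im=cv2.imread("pics/w4.png"); cv2.imwrite("pics/w4c.png",cv2.resize(im[85:185,255:385],None,fx=6,fy=6,interpolation=cv2.INTER_CUBIC))
E
```

```text
(no output)
```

View pics/w4c.png

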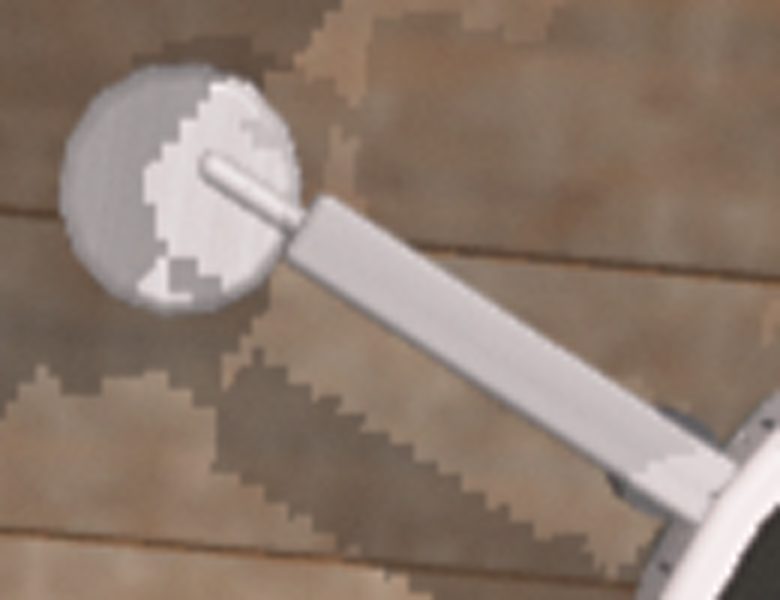

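```bash
cat >> h.py <<'E'
from scipy.spatial.transform import Rotation as Ro
def wcam(f):
    s=np.load(f);c=vision.camera_info("wrist");T=np.eye(4);w,x,y,z=s["q"];T[:3,:3]=Ro.from_quat([x,y,z,w]).as_matrix();T[:3,3]=s["p"]
    return np.array(c["mtx"]),T@np.array(c["hand_eye"])
def wray(K,M,uv,z):
    d=M[:3,:3]@np.linalg.inv(K)@[uv[0],uv[1],1];o=M[:3,3];return o+d*(z-o[2])/d[2]
def wproj(K,M,X):
    X=np.atleast_2d(X);p=(X-M[:3,3])@M[:3,:3]@K.T;return p[:,:2]/p[:,2:]
E
python3 - <<'E'
from h import *
K,M=wcam("w4s.npz"); cr=lambda x,y:((x+.5)/6-.5+255,(y+.5)/6-.5+85)
t=np.linspace(0,2*np.pi,181); circ=np.c_[np.cos(t),np.sin(t)]*.017
def ext(s): 
    P=np.vstack([wproj(K,M,np.c_[circ+s[:2],np.full(181,z)]) for z in(0.,.014)]);return P
def f(s):
    P=ext(s);a=cr(60,63);b=cr(300,315);return [P[:,0].min()-a[0],P[:,1].min()-a[1],P[:,0].max()-b[0],P[:,1].max()-b[1]]
r=least_squares(f,STUD);print("stud",r.x,"res px",np.round(r.fun,2),"cam h",M[2,3])
tip=wray(K,M,cr(205,158),.031)[:2];print("tip",tip,np.hypot(*(tip-r.x)))
for c in(C,np.array([.5859,-.0696])):
    a=lambda p:np.arctan2(*(p-c)[::-1])%(2*np.pi);print(a(tip),a(r.x),a(r.x)-a(tip),np.hypot(*(tip-c)),np.hypot(*(r.x-c)))
im=cv2.imread("pics/top3.png");q=ballfit(im)(4.245);print(q.x)
E
```

```text
stud [ 0.52450503 -0.19791283] res px [-0.76 -0.61  0.76  0.69] cam h 0.28206563924236167
tip [ 0.51992941 -0.19523197] 0.0053031419971143
4.22709431763362 4.264451997439464 0.0373576798058437 0.1415112022381373 0.14184710795658917
4.228855825701677 4.266106070932745 0.03725024523106768 0.14189965089502715 0.14224459582771798
[ 0.5860882  -0.06933652  4.24250302]
```

```bash
python3 - <<'E'
from h import *
K,M=wcam("w4s.npz"); im=cv2.imread("pics/w4.png"); g=im.max(2).astype(float);yy,xx=np.mgrid[0:420,0:560]
def cen(p):
    for _ in range(5):
        w=(g<70)*(np.hypot(xx-p[0],yy-p[1])<15.); p=((w*xx).sum()/w.sum(),(w*yy).sum()/w.sum())
    return p
b1,b2=cen((536,81)),cen((537,272));print(b1,b2)
P=[wray(K,M,p,.031)[:2] for p in((289,111.2),b2,b1)]
for o in(-np.pi/2,np.pi/2):
    s=fit(P,[.145,.115,.115],[0,np.pi,o]); print(s.x,np.round(s.fun*1e3,1))
    c=s.x[:2];v=np.array([.5245,-.1979])-c;print(np.arctan2(v[1],v[0])-s.x[2],np.hypot(*v))
cr=lambda x,y:((x+.5)/6-.5+255,(y+.5)/6-.5+85)
a=wray(K,M,cr(307,224),.036)[:2];b=wray(K,M,cr(672,460),.036)[:2];print("bar dir",np.arctan2(*(a-b)[::-1])%(2*np.pi), np.hypot(*(a-b)))
u=(a-b)/np.hypot(*(a-b)); w=np.array([.5245,-.1979])-a; print("stud off bar line mm",1e3*(u[0]*w[1]-u[1]*w[0]))
E
```

```text
(np.float64(536.5141700404859), np.float64(79.93927125506073)) (np.float64(536.3646209386281), np.float64(273.48736462093865))
[ 0.58569239 -0.06539127  4.24476422] [ 0.2  0.2 -1.1 -0.7  0.9  0.5]
-6.248183048245797 0.14595572413327643
[ 0.51518143 -0.03339223  4.32796742] [-59.3  27.2 -80.4  35.3 139.7 -62.5]
-5.8421790559305915 0.16477148273481712
bar dir 4.248161722858313 0.056687405818024277
stud off bar line mm 5.209123302117688
```

```bash
python3 - <<'E'
from h import *
go(3.85,.12,.18); go(3.85,.02,.12); go(4.0,.02,.08); go(4.083,.02,.025); go(3.85,.02,.08); go(3.85,.12,.15); go(4.75,.12,.18,.135); ctrl.pause(.1)
s=get_state();im,d=vision.grab_frame("wrist");cv2.imwrite("pics/w5.png",im)
np.savez("w5s.npz",p=s["tcp_pos"],q=s["eef_rot"]);print(s["time"])
K,M=wcam("w5s.npz");p=wproj(K,M,[.5245,-.1979,.014])[0];print(p);x,y=(p-[65,50]).astype(int);x=max(x,0);y=max(y,0);print(x,y)
cv2.imwrite("pics/w5c.png",cv2.resize(im[y:y+100,x:x+130],None,fx=6,fy=6,interpolation=cv2.INTER_CUBIC))
im,d=vision.grab_frame("top");cv2.imwrite("pics/top5.png",im);print(ballfit(im)(4.27).x)
E
```

```text
19.0333
[293.03509062 125.50752318]
228 75
[ 0.58619769 -0.06918224  4.27574766]
```

View pics/w5c.png

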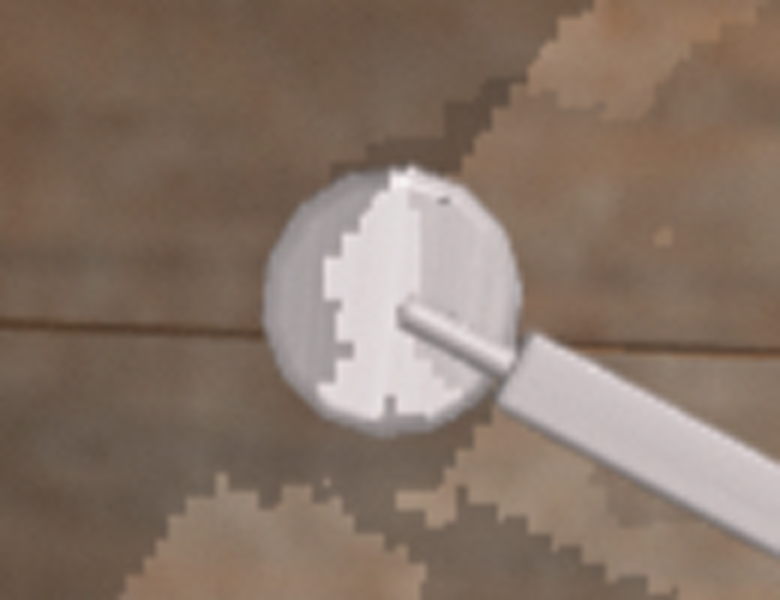

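The needle tip is at crop (402,312) and the stud outline spans columns 263–522 and rows 165–438. I'll compute the offset with parallax included.

```bash
python3 - <<'E'
from h import *
K,M=wcam("w5s.npz"); cr=lambda x,y:((x+.5)/6-.5+228,(y+.5)/6-.5+75)
t=np.linspace(0,2*np.pi,181); circ=np.c_[np.cos(t),np.sin(t)]*.017
def f(s):
    P=np.vstack([wproj(K,M,np.c_[circ+s[:2],np.full(181,z)]) for z in(0.,.014)]);a=cr(263,165);b=cr(522,438);return [P[:,0].min()-a[0],P[:,1].min()-a[1],P[:,0].max()-b[0],P[:,1].max()-b[1]]
r=least_squares(f,STUD);print("stud",r.x,np.round(r.fun,2))
tip=wray(K,M,cr(401,311),.031)[:2];d=r.x-tip;u=np.array([np.cos(4.264),np.sin(4.264)])
print("tip",tip,"radial mm",1e3*d@u,"ccw to go mm",1e3*(u[0]*d[1]-u[1]*d[0]))
E
```

```text
stud [ 0.5243788  -0.19793641] [-0.69 -0.27  0.69  0.32]
tip [ 0.52445676 -0.19746212] radial mm 0.4611993845874303 ccw to go mm 0.13535490789204208
```

```bash
python3 -c "
from h import *
print(ticket.close_job())"
```

```text
the job is handed in; nothing more can be done
None
```

The turntable is turned about 86° anticlockwise and handed in at about 19 s, with the pointer tip over the middle of the round stud: 0.5 mm off by the wrist camera, about 1.7 mm past it by the coarser top view. The hand is clear, the vertebra rode round untouched as far as the pictures show, and the arm never came near the other things.

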